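# Nudge the matching plaster bust into the sprung jaw

## Robot

A 6-joint arm with a two-finger parallel gripper is mounted at the origin on the work surface. World frame = base frame: x ahead of the robot, y to its left, z up, the work surface at z = 0. Lengths are in m, angles in rad, forces in N, time in s.
With the tool pointing down it reaches from about 0.35 to 0.775 m from the base axis. Payload 7.3 kg.
Tool frame: the origin (TCP) lies on the front face of the gripper's body, between the roots of the fingers; the fingertips stand ahead of it and the grasp point (between the pads) lies 47 mm ahead of it (finger_overhang is the z of the fingertips in the tool frame, in m); z points along the fingers, y is the line along which they close (so a half turn about z gives the same grasp; the last joint's range is limited). The gripper opens to 92 mm and grips with 3 to 60 N. Pads are 19 mm wide; open, the fingers measure 130 mm over their backs; the gripper's body (75 mm by 190 mm) begins 47 mm behind the grasp point.
Start: joints at [-1.329, 0.342, 1.524, -0, 1.275, -0.146], TCP at [0.199, -0.486, 0.292] pointing down, gripper open.
Joint ranges: [-2.53, 2.53], [-0.77, 2.02], [0.04, 2.7], [-1, 4.14], [0.28, 2.66], [-3.11, 3.11]. Speed limits (rad/s): [2.57, 2.57, 3.14, 3.14, 3.14, 3.14].

## Interface

Orientations are given as [roll, pitch, yaw] about the fixed x, y, z axes, in that order (R = Rz(yaw) Ry(pitch) Rx(roll)).
In Python, from cell import * gives the robot as it stands. The module is installed in compiled form; this text tells all that it offers.
- The arm moves only by the tool arm_command, never from a script. Its argument "series" is a list of rows, each an object of numbers: "x", "y", "z": the shift along the tool's x, y, z in mm; "rx", "ry", "rz": the turn, a rotation vector about the tool's x, y, z in degrees. A call has 1 to 20 rows; each row is the pose to reach, as a shift and turn from the pose commanded when the call began, along the tool's axes at that moment; what a row does not reach only later rows make up. A row lasts 1/10 s, in which the tool goes at most 50 mm and 8.59 degrees, less where a joint would pass 70% of its speed; a pose out of reach is approached as far as the arm can. A call with a gripper value outside its range is refused whole. "hand" is the finger opening in mm, from 0 to 91.8, set as the call begins (left out, the last holds). The fingers move at their own pace and stop on an object; "squeeze" is the grip in N (left out, the last holds). Time passes only in rows, so rows that repeat a pose let the fingers close. It gives the time, the measured TCP pose, the force, the opening and the grip force at its end, in the units of the state.
- observe(): the state, without advancing time (a new reading comes with each control period).
- read_camera(name): name is "side" or "top" or "wrist"; returns a dict with "pixels" (480x640x3 uint8, blue, green, red), "K" (3x3 intrinsics, pixels), "rvec" (rotation vector, rad) and "tvec" (3), from world to camera coordinates, as OpenCV has them. Camera axes: x right, y down, z forward; pixel columns grow to the right and rows downward; lengths in m; the calibration is good to about 2 mm. The wrist camera is an equidistant fisheye: a pixel r from the principal point sees the ray r / f radians off the axis. A picture is of the moment at which its call begins. There is no depth.
- hand_in(): hands the job in; it is judged then, once.
Trained networks look in a picture, given as the dict that the camera call returned (one of the last four; its "shot" number tells which), for a name from the list of things; names that differ only in an ending like _2 or _b are one class to them, and where a whole thing is asked for, a point or a joint stands for the part that bears it (a point fixed in the world has none). Each returns a list of dicts, best first, with "confidence" (0 to 1); they miss things now and then, are a little off and sometimes report something else, mostly with a low value. They report only what shows in the picture. A call takes as long as a camera call. They do not tell look-alikes from the thing itself.
- boxes_of(picture, query): "point" ([x, y, z] in m, in world coordinates, good to about 4 mm: the middle of the surface that is visible of it).
- trace(picture, query): "pixels" (480x640 bool, what is visible of it).
- mark_of(picture, query): "point" ([x, y, z] in m, in world coordinates, good to about 4 mm: a listed point, or the origin of a listed thing).
The state is a dict: "time": time; "qpos": joint angles; "qvel": joint speeds; "joint_efforts": joint torques, N m; "tool_pos": TCP position; "tool_rot": TCP orientation; "contact_force": force on the tool from outside, world axes, zero at the start; "torque": the same for the moment, N m; "opening": finger opening in m; "grip_force": force on a finger pad.
Only numpy, scipy, OpenCV 4.12 (cv2) and the standard library are available. Lean on these libraries where they do the work, as an engineer would, in place of code of your own. Each camera call takes 0.05 s, during which the arm holds its last target. There are 200 camera calls.

## Task

Three fresh plaster busts stand on the bench: slide the one whose round foot matches the curve of the pale wooden sprung jaw along the bench into that jaw, and press it in until the jaw gives way by about a centimetre; then let go and leave it standing nested in the curve. The plaster is still soft, so do not lift or tip it and never squeeze or press it with more than 15 N, and leave the other two busts, the paint bottle and the jar where they are.

Things in the scene. Friction and masses are not known exactly. Their poses are not given: they have to be found in the camera images.
- bust_a: white plaster bust (head and shoulders) on a round foot disc 48 mm in diameter and 22 mm high; 51 mm tall in all, about 90 g. Origin: centre of the foot's underside, z up, face to its -x (any yaw). Loose, stands on the bench; pushed high up it tips, so push at the foot
- bust_b: white plaster bust (head and shoulders) on a round foot disc 60 mm in diameter and 22 mm high; 58 mm tall in all, about 140 g (110 to 180 g). Origin: centre of the foot's underside, z up, face to its -x (any yaw). Loose, stands on the bench; pushed high up it tips, so push at the foot
- bust_c: white plaster bust (head and shoulders) on a round foot disc 72 mm in diameter and 22 mm high; 65 mm tall in all, about 200 g. Origin: centre of the foot's underside, z up, face to its -x (any yaw). Loose, stands on the bench; pushed high up it tips, so push at the foot
- stand: holding stand fixed to the bench. Origin: on the bench under the centre of the jaw's curve when the jaw is at rest; its +x axis is the direction in which the jaw gives way, so a bust comes in travelling along +x. Its grey block, 40 mm high and 130 mm wide, begins 90 mm from the origin along +x, with a 12 mm high steel foot bar 170 mm wide behind x = 110 mm
- jaw_seat (a point): centre of the jaw's curve, at bench height; moves with the jaw. The jaw is a pale plywood half-round wall, inner radius 31 mm, 10 mm thick, spanning 60 degrees either side of the stand's +x axis, from 6 to 26 mm above the bench. It is open towards the stand's -x; a bust is nested when its origin is at this point
- jaw (a joint): how far the jaw has been pushed back along the stand's +x, in m: 0 at rest, stop at 0.025. A damped return spring of 0.3 N per mm (no preload) pushes it back towards 0; at the stop it is rigid. A bust left in it may keep it a few mm back by friction
- paint_bottle: small loose paint bottle, 34 mm in diameter, 65 mm tall, standing; origin at the centre of its underside
- jar: loose glass jar with steel lid, 64 mm in diameter, 75 mm tall, standing; origin at the centre of its underside
There are look-alikes about, which are no part of the job. Leave any black or turquoise look-alike of the bust_b alone.

How it is judged:
By the outcome, as a careful person would: the job done as asked, in the order asked, and still so for the second after the job is handed in, with the robot touching nothing.
It also fails if it takes over 59 s, if anything falls off the work surface, if the arm or the gripper's body presses on something with over 40 N, if the wrist force passes 120 N, or if a joint passes its speed limit or range.

## Working session

There is one attempt and no reset: what is moved stays moved. The work goes in short steps, Python scripts to look and compute and a tool call to move; the robot and the scene stay as the last step left them, time stands still between calls to the robot, and variables do not carry over. Pictures are saved under pics/ and viewed, at most 10 in all, crops included, and the job is handed in when it is done.

Besides the shell and the picture viewer there is one more tool, called after ">>>" by a JSON object that holds its "fn" and its "kwargs". arm_command: Moves the arm, as the interface text tells. Its arguments: {"type":"object","properties":{"series":{"type":"array"},"hand":{"type":"number"},"squeeze":{"type":"number"}},"required":["series"]}

```bash
mkdir -p pics
python3 - <<'E'
from cell import *
import cv2
s=observe();print(s)
for n in("top","side"):
    p=read_camera(n);cv2.imwrite(f"pics/{n}0.png",p["pixels"])
    for q in("bust_b","jaw_seat","stand","paint_bottle","jar"):
        for d in mark_of(p,q):print(n,q,[round(float(v),3) for v in d["point"]],round(d["confidence"],2))
E
```

```text
{'time': 0.0, 'qpos': array([-1.32902668e+00,  3.42738651e-01,  1.52500864e+00, -7.77874200e-06,
        1.27541255e+00, -1.45993476e-01]), 'qvel': array([ 1.31402748e-03, -9.89119660e-04, -6.98963447e-05,  1.06124714e-04,
        1.04861450e-03,  1.61132701e-03]), 'joint_efforts': array([ 2.30801488e-03, -4.31235623e+01, -2.44217205e+01,  7.20438897e-02,
        5.57907403e-02, -1.17971181e-04]), 'tool_pos': array([ 0.19846005, -0.48571256,  0.29153955]), 'tool_rot': array([-3.14004106e+00, -2.20627976e-04,  3.87765223e-01]), 'contact_force': array([ 0.11703311, -0.33811017, -0.0117568 ]), 'torque': array([ 0.03377207,  0.03857937, -0.03017857]), 'grip_force': 0.0, 'opening': 0.09172513047613387}
top bust_b [0.656, -0.083, 0.0] 0.96
top bust_b [0.646, -0.214, -0.002] 0.77
top bust_b [0.446, -0.065, 0.001] 0.76
top bust_b [0.558, -0.05, 0.001] 0.69
top bust_b [0.764, -0.066, 0.002] 0.6
top paint_bottle [0.747, 0.095, 0.003] 0.82
top jar [0.33, 0.177, -0.0] 0.66
side bust_b [0.651, -0.083, 0.0] 0.96
side bust_b [0.65, -0.213, -0.002] 0.91
side bust_b [0.448, -0.062, -0.0] 0.75
side bust_b [0.559, -0.051, 0.003] 0.74
side bust_b [0.768, -0.064, 0.003] 0.65
side jaw_seat [0.539, 0.184, 0.001] 0.93
side stand [0.541, 0.183, 0.002] 0.9
side stand [0.54, 0.182, 0.004] 0.29
side paint_bottle [0.742, 0.094, -0.005] 0.76
side jar [0.331, 0.179, -0.0] 0.9
```

View pics/top0.png

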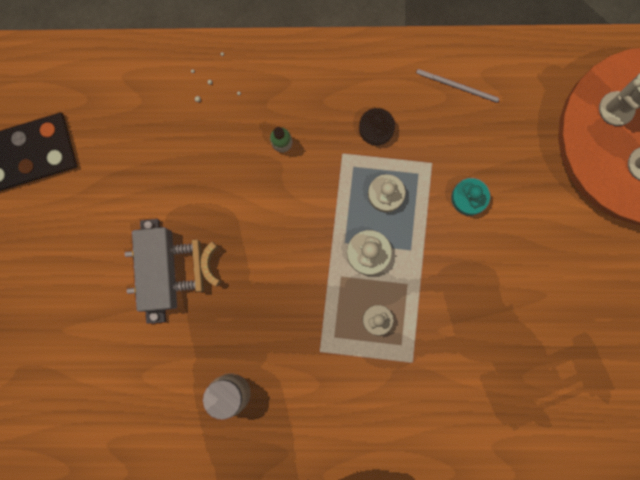

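View pics/side0.png

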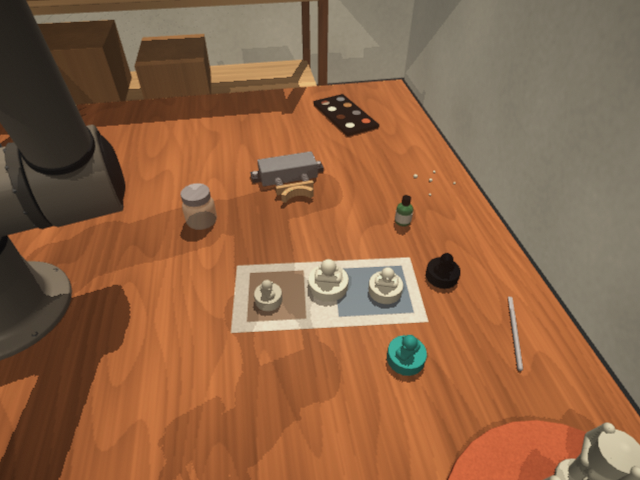

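Top view: three plaster busts stand on the mat at about (387,192), (368,252) and (378,320). The black look-alike is at (377,127), the teal one at (471,197), and more statues sit on the red plate at the right. The jaw at (208,264) opens to the right, the jar is at (226,398) and the bottle at (281,139).

The mid-sized bust at (387,192) should be bust_b, since a 60 mm foot fits the 31 mm curve radius. I'll measure the feet and the stand axis to check this.

```bash
cat > h.py <<'E'
import numpy as np, cv2
def toplane(p,px,z):
    R,_=cv2.Rodrigues(np.array(p["rvec"]));t=np.array(p["tvec"]).reshape(3)
    px=np.asarray(px,float).reshape(-1,1,2)
    n=cv2.undistortPoints(px,p["K"],None).reshape(-1,2)
    d=np.c_[n,np.ones(len(n))]@R; c=-R.T@t
    return c+d*((z-c[2])/d[:,2])[:,None]
E
python3 - <<'E'
from cell import *
from h import *
p=read_camera("top");im=p["pixels"]
print("cam",toplane(p,[[320,240]],0)[0], finger_overhang)
for d in trace(p,"bust_b"):
    m=d["pixels"].astype(np.uint8);c=max(cv2.findContours(m,0,1)[0],key=cv2.contourArea)
    w=toplane(p,c,0.022)[:,:2].astype(np.float32);(x,y),r=cv2.minEnclosingCircle(w)
    e=cv2.fitEllipse(w*1000)
    print("bust",np.mean(c,(0,1)).round(),round(x,3),round(y,3),"D",round(2000*r),"ell",np.round(e[0]),np.round(e[1]),round(d["confidence"],2))
for q,z in(("stand",.04),("jaw",.026)):
  for d in trace(p,q):
    m=d["pixels"].astype(np.uint8);c=max(cv2.findContours(m,0,1)[0],key=cv2.contourArea)
    r=cv2.minAreaRect((toplane(p,c,z)[:,:2]*1000).astype(np.float32));print(q,r,m.sum(),d["confidence"])
    cv2.imwrite(f"pics/m_{q}.png",m*255)
# grey block
hsv=cv2.cvtColor(im,cv2.COLOR_BGR2HSV)
g=((hsv[...,1]<70)&(hsv[...,2]>60)).astype(np.uint8);g[:, :115]=0;g[:,190:]=0;g[:210]=0;g[335:]=0
g=cv2.morphologyEx(g,cv2.MORPH_OPEN,np.ones((7,7)))
c=max(cv2.findContours(g,0,1)[0],key=cv2.contourArea)
r=cv2.minAreaRect((toplane(p,c,.04)[:,:2]*1000).astype(np.float32));print("block",r)
a=cv2.resize(im[150:350,325:445],None,fx=3,fy=3,interpolation=2);b=cv2.resize(im[210:330,110:240],None,fx=3,fy=3,interpolation=2)
o=np.zeros((600,780,3),np.uint8);o[:600,:360]=a;o[:360,370:760]=b;cv2.imwrite("pics/crop1.png",o)
for q in ("jaw_seat","stand"):print(q,[d["point"].round(3) if hasattr(d["point"],"round") else d["point"] for d in mark_of(p,q)])
E
```

```text
cam [0.57814662 0.03168572 0.        ] 0.0655
bust [377. 320.] 0.448 -0.06 D 48 ell [448. -60.] [45. 47.] 0.97
bust [376. 126.] 0.764 -0.062 D 64 ell [764. -61.] [57. 63.] 0.91
bust [369. 252.] 0.556 -0.047 D 72 ell [556. -47.] [67. 71.] 0.86
bust [386. 193.] 0.652 -0.075 D 63 ell [653. -76.] [59. 62.] 0.8
bust [470. 196.] 0.646 -0.211 D 63 ell [ 646. -211.] [58. 62.] 0.68
bust [203. 265.] 0.536 0.225 D 84 ell [535. 219.] [44. 81.] 0.31
stand ((529.0195922851562, 263.7708740234375), (162.7287139892578, 147.1593017578125), 6.956594467163086) 4788 0.79
jaw ((535.4183959960938, 216.50408935546875), (84.09752655029297, 49.84993362426758), 1.5002788305282593) 955 0.79
block ((534.1964111328125, 297.89227294921875), (143.20310974121094, 55.450923919677734), 5.299682140350342)
jaw_seat []
stand []
```

View pics/crop1.png

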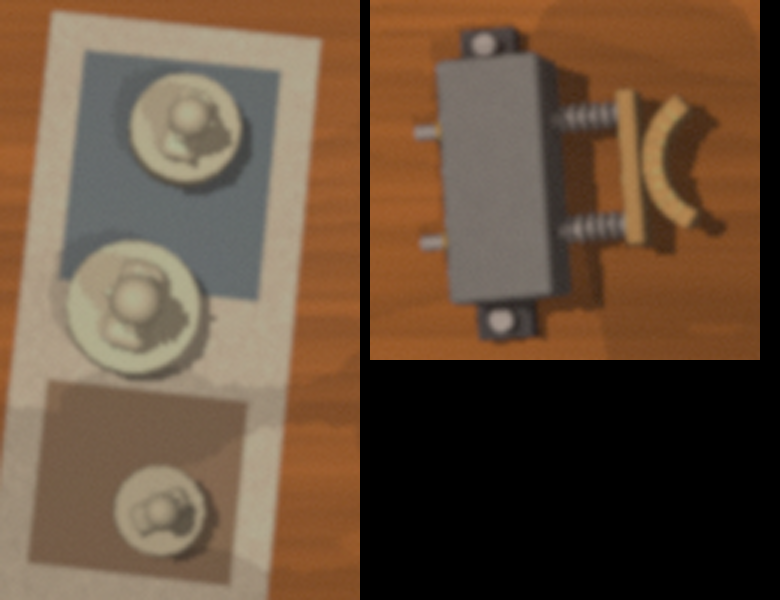

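The crop confirms it: the mid-sized bust (387,192), on the blue patch, has a foot of about 60 mm and is white, so it is bust_b. The one at (368,252) measures 72 mm and the one at (378,320) 48 mm. The jaw arc opens to the right, with its axis tilted about 3°. Next I'll compute the stand axis from the bolts and the arc tips.

Run:
```python
from cell import *
from h import *
p=read_camera("top")
f=lambda x,y:((x-370)/3+110-.33,y/3+210-.33)
for n,z,P in(("bolt",.016,[(484,43),(501,320)]),("tips",.026,[(680,101),(687,220)]),("blockR",.04,[(540,55),(555,295)]),("bar",.026,[(628,90),(635,242)])):
    w=toplane(p,[f(*a) for a in P],z)[:,:2];d=w[0]-w[1]
    print(n,w.round(4).tolist(),"mid",w.mean(0).round(4),"len",np.hypot(*d).round(4),"stand yaw",np.degrees(np.arctan2(d[1],d[0])).round(2)+90)
s=observe();t=s["tool_pos"];y=s["tool_rot"][2]
for g in([.6525,-.0785,.0],):
    dx,dy=g[0]-t[0],g[1]-t[1];c,sn=np.cos(y),np.sin(y)
    print("tool shift",(c*dx+sn*dy)*1e3,(sn*dx-c*dy)*1e3,"yawdeg",np.degrees(y),t)
```

```text
bolt [[0.6033, 0.3139], [0.4529, 0.2996]] mid [0.5281 0.3068] len 0.151 stand yaw 95.44
tips [[0.5699, 0.2034], [0.506, 0.1983]] mid [0.538  0.2009] len 0.0641 stand yaw 94.59
blockR [[0.5931, 0.2757], [0.4662, 0.2639]] mid [0.5296 0.2698] len 0.1275 stand yaw 95.3
bar [[0.576, 0.2317], [0.4943, 0.2259]] mid [0.5352 0.2288] len 0.0818 stand yaw 94.05
tool shift 574.3502084457617 -205.5889899030906 yawdeg 22.22034451872771 [ 0.19855062 -0.48602295  0.2922589 ]
```

>>> {"fn": "arm_command", "kwargs": {"series": [{"x":574,"y":-206,"z":130,"rz":22.2},{"x":574,"y":-206,"z":130,"rz":22.2},{"x":574,"y":-206,"z":130,"rz":22.2},{"x":574,"y":-206,"z":130,"rz":22.2},{"x":574,"y":-206,"z":130,"rz":22.2},{"x":574,"y":-206,"z":130,"rz":22.2},{"x":574,"y":-206,"z":130,"rz":22.2},{"x":574,"y":-206,"z":130,"rz":22.2},{"x":574,"y":-206,"z":130,"rz":22.2},{"x":574,"y":-206,"z":130,"rz":22.2},{"x":574,"y":-206,"z":130,"rz":22.2},{"x":574,"y":-206,"z":130,"rz":22.2},{"x":574,"y":-206,"z":130,"rz":22.2},{"x":574,"y":-206,"z":130,"rz":22.2},{"x":574,"y":-206,"z":130,"rz":22.2},{"x":574,"y":-206,"z":130,"rz":22.2},{"x":574,"y":-206,"z":130,"rz":22.2},{"x":574,"y":-206,"z":130,"rz":22.2}], "hand": 91.8, "squeeze": 7}}

```text
invalid input
```

Run:
```python
from cell import *
from h import *
s=observe();print(s["time"],s["tool_pos"],s["tool_rot"],s["qpos"])
p=read_camera("wrist");cv2.imwrite("pics/w1.png",p["pixels"])
for q in("bust_b","jaw_seat","stand","paint_bottle"):
    for d in mark_of(p,q):print(q,np.round(d["point"],4),round(d["confidence"],2))
```

```text
0.95 [ 0.19855062 -0.48602295  0.2922589 ] [3.14145054e+00 1.32729565e-05 3.87818173e-01] [-1.32900774e+00  3.41965508e-01  1.52409863e+00  7.88936607e-06
  1.27538598e+00 -1.46031882e-01]
```

View pics/w1.png

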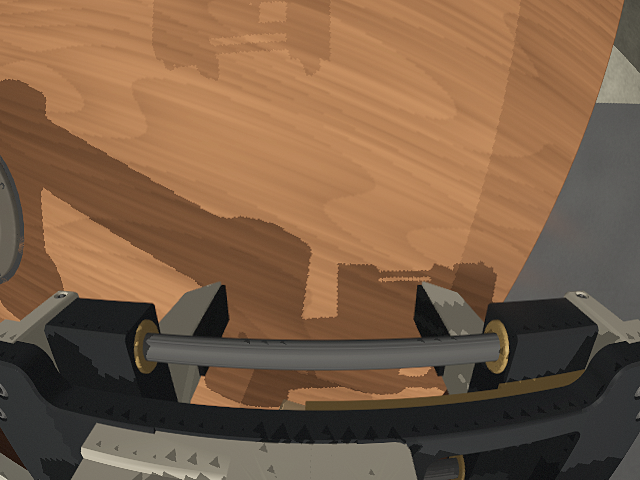

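The move was refused and the arm hasn't moved. The wrist picture only shows the open fingers over bare bench. The gripper value may be the cause, so I'll retry without "hand".

>>> {"fn": "arm_command", "kwargs": {"series": [{"x":574,"y":-206,"z":130,"rx":0,"ry":0,"rz":22.2},{"x":574,"y":-206,"z":130,"rx":0,"ry":0,"rz":22.2},{"x":574,"y":-206,"z":130,"rx":0,"ry":0,"rz":22.2},{"x":574,"y":-206,"z":130,"rx":0,"ry":0,"rz":22.2},{"x":574,"y":-206,"z":130,"rx":0,"ry":0,"rz":22.2},{"x":574,"y":-206,"z":130,"rx":0,"ry":0,"rz":22.2},{"x":574,"y":-206,"z":130,"rx":0,"ry":0,"rz":22.2},{"x":574,"y":-206,"z":130,"rx":0,"ry":0,"rz":22.2},{"x":574,"y":-206,"z":130,"rx":0,"ry":0,"rz":22.2},{"x":574,"y":-206,"z":130,"rx":0,"ry":0,"rz":22.2},{"x":574,"y":-206,"z":130,"rx":0,"ry":0,"rz":22.2},{"x":574,"y":-206,"z":130,"rx":0,"ry":0,"rz":22.2},{"x":574,"y":-206,"z":130,"rx":0,"ry":0,"rz":22.2},{"x":574,"y":-206,"z":130,"rx":0,"ry":0,"rz":22.2},{"x":574,"y":-206,"z":130,"rx":0,"ry":0,"rz":22.2},{"x":574,"y":-206,"z":130,"rx":0,"ry":0,"rz":22.2}]}}

```text
time: 2.8
tool_pos: [0.6514, -0.0792, 0.1624]
tool_rot: [3.141, 0.0, -0.001]
contact_force: [0.8, -0.4, 0.1]
opening: 0.092
grip_force: 0.0
```

Run:
```python
from cell import *
from h import *
s=observe();print(s["time"],s["tool_pos"],s["tool_rot"],s["qpos"])
p=read_camera("wrist");cv2.imwrite("pics/w2.png",p["pixels"])
for q in("bust_b","jaw_seat","stand","paint_bottle"):
    for d in mark_of(p,q):print(q,np.round(d["point"],4),round(d["confidence"],2))
```

```text
2.8 [ 0.65142331 -0.07918245  0.16243896] [ 3.14125400e+00  3.09409265e-04 -5.54155078e-04] [-2.37493211e-01  6.94428455e-01  1.29517665e+00 -4.39787499e-04
  1.15220886e+00  1.33403602e+00]
bust_b [ 0.7684 -0.0643 -0.0012] 0.87
bust_b [ 0.5579 -0.0503 -0.0029] 0.69
bust_b [ 0.6439 -0.2144 -0.0008] 0.68
bust_b [ 0.6541 -0.0788  0.0031] 0.59
paint_bottle [0.7406 0.0962 0.0013] 0.56
```

View pics/w2.png

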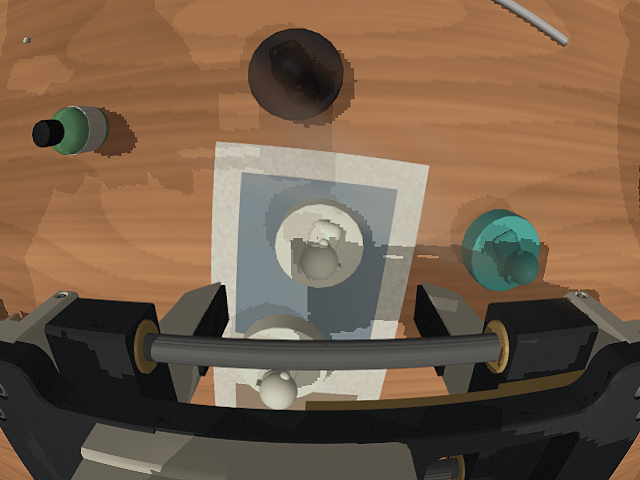

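Wrist view: bust_b is at (318,243), centred between the fingers. The teal one (502,250) and bust_c (280,370) are clear of the fingers. I'll descend straddling the foot.

>>> {"fn": "arm_command", "kwargs": {"series": [{"x":2,"y":0,"z":30},{"x":2,"y":0,"z":60},{"x":2,"y":0,"z":80},{"x":2,"y":0,"z":88},{"x":2,"y":0,"z":92},{"x":2,"y":0,"z":92},{"x":2,"y":0,"z":92}]}}

```text
invalid input
```

>>> {"fn": "arm_command", "kwargs": {"series": [{"x":0},{"x":0},{"x":0},{"x":0},{"x":0},{"x":0},{"x":0},{"x":0}], "hand": 50, "squeeze": 7}}

```text
invalid input
```

>>> {"fn": "arm_command", "kwargs": {"series": [{"x":2,"y":0,"z":30,"rx":0,"ry":0,"rz":0},{"x":2,"y":0,"z":60,"rx":0,"ry":0,"rz":0},{"x":2,"y":0,"z":80,"rx":0,"ry":0,"rz":0},{"x":2,"y":0,"z":88,"rx":0,"ry":0,"rz":0},{"x":2,"y":0,"z":92,"rx":0,"ry":0,"rz":0},{"x":2,"y":0,"z":92,"rx":0,"ry":0,"rz":0},{"x":2,"y":0,"z":92,"rx":0,"ry":0,"rz":0}]}}

```text
time: 3.75
tool_pos: [0.6547, -0.0785, 0.0715]
tool_rot: [3.141, -0.002, 0.0]
contact_force: [0.5, 0.2, -0.1]
opening: 0.0917
grip_force: 0.0
```

>>> {"fn": "arm_command", "kwargs": {"series": [{"x":0,"y":0,"z":0,"rx":0,"ry":0,"rz":0},{"x":0,"y":0,"z":0,"rx":0,"ry":0,"rz":0},{"x":0,"y":0,"z":0,"rx":0,"ry":0,"rz":0},{"x":0,"y":0,"z":0,"rx":0,"ry":0,"rz":0},{"x":0,"y":0,"z":0,"rx":0,"ry":0,"rz":0},{"x":0,"y":0,"z":0,"rx":0,"ry":0,"rz":0}], "hand": 65, "squeeze": 5}}

```text
time: 4.35
tool_pos: [0.654, -0.0783, 0.0702]
tool_rot: [3.142, 0.0, 0.0]
contact_force: [0.2, -0.2, -0.2]
opening: 0.0653
grip_force: 0.0
```

>>> {"fn": "arm_command", "kwargs": {"series": [{"x":0,"y":0,"z":0,"rx":0,"ry":0,"rz":0},{"x":0,"y":0,"z":0,"rx":0,"ry":0,"rz":0},{"x":0,"y":0,"z":0,"rx":0,"ry":0,"rz":0},{"x":0,"y":0,"z":0,"rx":0,"ry":0,"rz":0},{"x":0,"y":0,"z":0,"rx":0,"ry":0,"rz":0},{"x":0,"y":0,"z":0,"rx":0,"ry":0,"rz":0}], "hand": 55, "squeeze": 5}}

```text
time: 4.95
tool_pos: [0.654, -0.0783, 0.0702]
tool_rot: [3.142, 0.0, 0.0]
contact_force: [-0.2, -0.1, -0.2]
opening: 0.0599
grip_force: 5.0
```

>>> {"fn": "arm_command", "kwargs": {"series": [{"x":0,"y":-3,"z":0,"rx":0,"ry":0,"rz":0},{"x":0,"y":-8,"z":0,"rx":0,"ry":0,"rz":0},{"x":0,"y":-16,"z":0,"rx":0,"ry":0,"rz":0},{"x":0,"y":-26,"z":0,"rx":0,"ry":0,"rz":0},{"x":0,"y":-36,"z":0,"rx":0,"ry":0,"rz":0},{"x":0,"y":-46,"z":0,"rx":0,"ry":0,"rz":0},{"x":0,"y":-56,"z":0,"rx":0,"ry":0,"rz":0},{"x":0,"y":-66,"z":0,"rx":0,"ry":0,"rz":0},{"x":0,"y":-76,"z":0,"rx":0,"ry":0,"rz":0},{"x":0,"y":-86,"z":0,"rx":0,"ry":0,"rz":0},{"x":0,"y":-96,"z":0,"rx":0,"ry":0,"rz":0},{"x":0,"y":-106,"z":0,"rx":0,"ry":0,"rz":0},{"x":0,"y":-116,"z":0,"rx":0,"ry":0,"rz":0},{"x":0,"y":-124,"z":0,"rx":0,"ry":0,"rz":0},{"x":0,"y":-129,"z":0,"rx":0,"ry":0,"rz":0},{"x":0,"y":-132,"z":0,"rx":0,"ry":0,"rz":0},{"x":0,"y":-132,"z":0,"rx":0,"ry":0,"rz":0}]}}

```text
time: 6.65
tool_pos: [0.654, 0.0541, 0.0702]
tool_rot: [3.142, 0.0, 0.001]
contact_force: [-0.2, 1.0, -1.1]
opening: 0.0598
grip_force: 5.0
```

>>> {"fn": "arm_command", "kwargs": {"series": [{"x":-4,"y":-2,"z":0,"rx":0,"ry":0,"rz":-2},{"x":-11,"y":-6,"z":0,"rx":0,"ry":0,"rz":-6},{"x":-19,"y":-10,"z":0,"rx":0,"ry":0,"rz":-12},{"x":-27,"y":-14,"z":0,"rx":0,"ry":0,"rz":-19},{"x":-35,"y":-18,"z":0,"rx":0,"ry":0,"rz":-26},{"x":-43,"y":-22,"z":0,"rx":0,"ry":0,"rz":-33},{"x":-51,"y":-26,"z":0,"rx":0,"ry":0,"rz":-40},{"x":-59,"y":-30,"z":0,"rx":0,"ry":0,"rz":-47},{"x":-67,"y":-34,"z":0,"rx":0,"ry":0,"rz":-54},{"x":-75,"y":-38,"z":0,"rx":0,"ry":0,"rz":-61},{"x":-82,"y":-42,"z":0,"rx":0,"ry":0,"rz":-68},{"x":-89,"y":-46,"z":0,"rx":0,"ry":0,"rz":-75},{"x":-96,"y":-50,"z":0,"rx":0,"ry":0,"rz":-82},{"x":-102,"y":-54,"z":0,"rx":0,"ry":0,"rz":-88},{"x":-106,"y":-57,"z":0,"rx":0,"ry":0,"rz":-93},{"x":-109,"y":-58,"z":0,"rx":0,"ry":0,"rz":-95.2},{"x":-109,"y":-58,"z":0,"rx":0,"ry":0,"rz":-95.2},{"x":-109,"y":-58,"z":0,"rx":0,"ry":0,"rz":-95.2}]}}

```text
time: 8.45
tool_pos: [0.5453, 0.1114, 0.0703]
tool_rot: [3.141, 0.0, 1.66]
contact_force: [0.4, 0.1, -0.4]
opening: 0.0601
grip_force: 5.0
```

Run:
```python
from cell import *
from h import *
s=observe();print(s["time"],s["tool_pos"],s["tool_rot"],s["qpos"])
for n in("wrist","side","top"):
    p=read_camera(n);cv2.imwrite(f"pics/{n}3.png",p["pixels"])
    for q in("bust_b","jaw_seat","stand"):
        for d in mark_of(p,q):print(n,q,np.round(d["point"],4),round(d["confidence"],2))
```

```text
8.45 [0.54525307 0.11138954 0.07033605] [3.14111234e+00 1.81471417e-04 1.66036187e+00] [ 6.38763197e-02  6.64334820e-01  1.68018516e+00 -2.36475679e-04
  7.96587879e-01 -2.55239764e-02]
wrist bust_b [0.5465 0.1106 0.0026] 0.92
wrist stand [ 0.55    0.1101 -0.0006] 0.36
side bust_b [ 6.481e-01 -2.121e-01 -5.000e-04] 0.73
side bust_b [ 0.4452 -0.0642  0.0013] 0.72
side bust_b [ 0.7689 -0.0627  0.0051] 0.65
side bust_b [ 0.5466  0.1093 -0.0027] 0.61
top bust_b [ 0.65   -0.2144 -0.0047] 0.94
top bust_b [ 0.4466 -0.064  -0.0013] 0.69
top bust_b [ 0.5546 -0.0476 -0.0007] 0.68
top bust_b [ 7.668e-01 -6.780e-02 -3.000e-04] 0.66
```

View pics/wrist3.png

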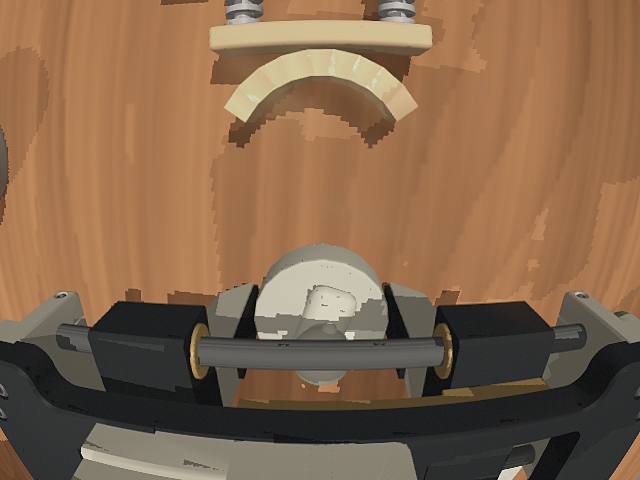

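Wrist view: the bust is held at (320,300). The jaw arc runs from tip (235,113) to tip (408,112) with its apex at about (322,50), so it is nearly centred. I'll refine the seat position with the fisheye model.

Run:
```python
from cell import *
from h import *
p=read_camera("wrist");K=p["K"];R,_=cv2.Rodrigues(np.array(p["rvec"]));t=np.array(p["tvec"]).reshape(3);c=-R.T@t
def tp(px,z):
    px=np.asarray(px,float).reshape(-1,1,2)
    n=cv2.fisheye.undistortPoints(px,np.array(K,float),np.zeros(4)).reshape(-1,2)
    d=np.c_[n,np.ones(len(n))]@R;return (c+d*((z-c[2])/d[:,2])[:,None])[:,:2]
P=dict(LO=(225,106),LI=(244,122),RO=(418,105),RI=(397,122),AO=(322,49),BL=(210,26),BR=(431,25))
W={k:tp([v],.026)[0] for k,v in P.items()}
for k,v in W.items():print(k,v.round(4))
for a,b in(("LO","RO"),("LI","RI"),("BL","BR")):
    d=W[b]-W[a];print(a,b,"len",np.hypot(*d).round(4),"mid",((W[a]+W[b])/2).round(4),"yaw",(np.degrees(np.arctan2(d[1],d[0]))+90).round(2))
print(observe()["tool_pos"])
from scipy.optimize import least_squares
g=p["pixels"]
def model(q):
    x,y,a=q;u=np.array([np.cos(a),np.sin(a)]);v=np.array([u[1],-u[0]]);o=np.array([x,y]);f=np.radians(60)
    return np.r_[[o+r*(np.cos(f)*u+s*np.sin(f)*v) for s,r in((-1,.041),(-1,.031),(1,.041),(1,.031))],[o+.041*u]]
obs=np.array([W[k] for k in("LO","LI","RO","RI","AO")])
s=least_squares(lambda q:(model(q)-obs).ravel(),[.539,.182,1.66]);print(s.x,np.degrees(s.x[2]),(s.fun*1e3).round(1))
```

```text
LO [0.5006 0.1978]
LI [0.5083 0.1921]
RO [0.5713 0.2047]
RI [0.5641 0.1973]
AO [0.5343 0.2212]
BL [0.4919 0.2287]
BR [0.5734 0.2366]
LO RO len 0.071 mid [0.536  0.2013] yaw 95.59
LI RI len 0.0561 mid [0.5362 0.1947] yaw 95.25
BL BR len 0.0819 mid [0.5327 0.2326] yaw 95.53
[0.54498422 0.11169534 0.07018703]
[0.53780722 0.1801449  1.66389998] 95.33444616966992 [-0.1 -0.6  1.4  0.9 -0.  -0.9 -1.   0.8 -0.3 -0.3]
```

Seat is at about (0.538, 0.180) with yaw 95.3°. That is 68.6 mm ahead along tool x and -0.8 mm in tool y. I'll approach, then press in steps.

>>> {"fn": "arm_command", "kwargs": {"series": [{"x":3,"y":0,"z":0,"rx":0,"ry":0,"rz":0},{"x":9,"y":0,"z":0,"rx":0,"ry":0,"rz":0},{"x":17,"y":0,"z":0,"rx":0,"ry":0,"rz":0},{"x":26,"y":0,"z":0,"rx":0,"ry":0,"rz":0},{"x":35,"y":-0.5,"z":0,"rx":0,"ry":0,"rz":0},{"x":44,"y":-1,"z":0,"rx":0,"ry":0,"rz":0},{"x":52,"y":-1,"z":0,"rx":0,"ry":0,"rz":0},{"x":58,"y":-1,"z":0,"rx":0,"ry":0,"rz":0},{"x":61,"y":-1,"z":0,"rx":0,"ry":0,"rz":0},{"x":63,"y":-1,"z":0,"rx":0,"ry":0,"rz":0},{"x":65,"y":-1,"z":0,"rx":0,"ry":0,"rz":0},{"x":66,"y":-1,"z":0,"rx":0,"ry":0,"rz":0},{"x":66,"y":-1,"z":0,"rx":0,"ry":0,"rz":0}]}}

```text
time: 10.4
tool_pos: [0.538, 0.1772, 0.0702]
tool_rot: [-3.142, 0.0, 1.662]
contact_force: [0.9, -0.2, -2.3]
opening: 0.0598
grip_force: 5.0
```

>>> {"fn": "arm_command", "kwargs": {"series": [{"x":1,"y":0,"z":0,"rx":0,"ry":0,"rz":0},{"x":2,"y":0,"z":0,"rx":0,"ry":0,"rz":0},{"x":3,"y":0,"z":0,"rx":0,"ry":0,"rz":0},{"x":4,"y":0,"z":0,"rx":0,"ry":0,"rz":0},{"x":5,"y":0,"z":0,"rx":0,"ry":0,"rz":0},{"x":5,"y":0,"z":0,"rx":0,"ry":0,"rz":0}]}}

```text
time: 11.0
tool_pos: [0.5376, 0.1824, 0.0702]
tool_rot: [3.141, 0.0, 1.662]
contact_force: [0.1, 0.1, -1.5]
opening: 0.0597
grip_force: 5.0
```

Run:
```python
from cell import *
from h import *
s=observe();print(s["time"],s["tool_pos"],s["contact_force"],s["torque"],s["grip_force"],s["opening"])
p=read_camera("wrist");cv2.imwrite("pics/w4.png",p["pixels"])
```

```text
11.0 [0.53758197 0.18242134 0.07021397] [ 0.06798262  0.13134892 -1.51236617] [-0.04289257 -0.17340064  0.03752932] 4.999987855553627 0.0596854055141223
```

View pics/w4.png

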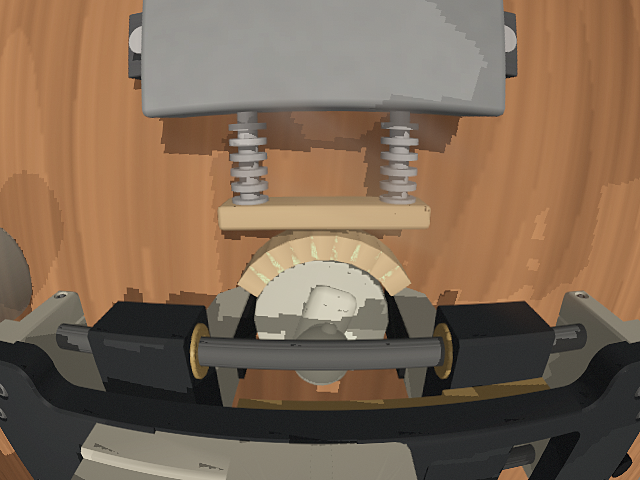

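The jaw is touching or just about to touch: the arc is at (322,245) with the bust foot seated into it, and it looks centred. The wrist force is still near zero, so I'll press about 9 mm more.

>>> {"fn": "arm_command", "kwargs": {"series": [{"x":1,"y":0,"z":0,"rx":0,"ry":0,"rz":0},{"x":2,"y":0,"z":0,"rx":0,"ry":0,"rz":0},{"x":3,"y":0,"z":0,"rx":0,"ry":0,"rz":0},{"x":4,"y":0,"z":0,"rx":0,"ry":0,"rz":0},{"x":5,"y":0,"z":0,"rx":0,"ry":0,"rz":0},{"x":6,"y":0,"z":0,"rx":0,"ry":0,"rz":0},{"x":7,"y":0,"z":0,"rx":0,"ry":0,"rz":0},{"x":8,"y":0,"z":0,"rx":0,"ry":0,"rz":0},{"x":9,"y":0,"z":0,"rx":0,"ry":0,"rz":0},{"x":9,"y":0,"z":0,"rx":0,"ry":0,"rz":0},{"x":9,"y":0,"z":0,"rx":0,"ry":0,"rz":0}]}}

```text
time: 12.15
tool_pos: [0.5368, 0.1913, 0.0702]
tool_rot: [3.141, 0.0, 1.662]
contact_force: [1.7, -3.1, -1.9]
opening: 0.0595
grip_force: 5.0
```

Run:
```python
from cell import *
from h import *
s=observe();print(s["time"],s["tool_pos"],s["contact_force"],s["torque"],s["grip_force"],s["opening"])
p=read_camera("wrist");cv2.imwrite("pics/w5.png",p["pixels"])
for n in("wrist","side","top"):
    p=read_camera(n) 
    for q in("bust_b","jaw_seat"):
        for d in mark_of(p,q):
            if d["point"][1]>.1:print(n,q,np.round(d["point"],4),round(d["confidence"],2))
```

```text
12.15 [0.53681459 0.19127953 0.07022134] [ 1.68252698 -3.08370991 -1.8899474 ] [-0.43666255 -0.45068389  0.03184296] 4.999971985816956 0.059481327274854764
wrist bust_b [0.5383 0.1888 0.0016] 0.67
side bust_b [ 0.5334  0.1893 -0.0006] 0.91
top bust_b [5.408e-01 1.889e-01 4.000e-04] 0.71
```

View pics/w5.png

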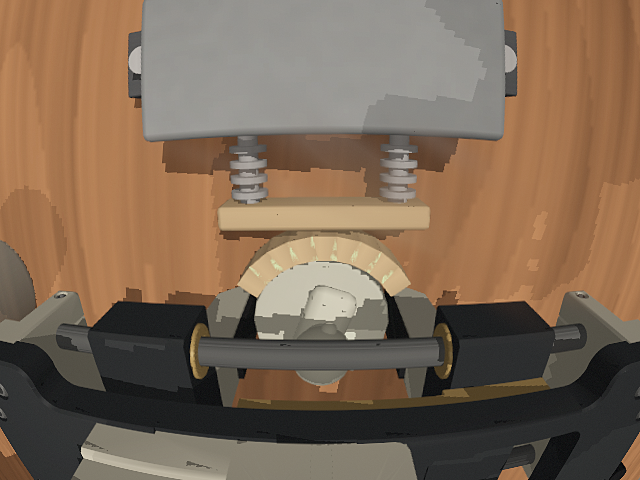

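Now the springs are visibly compressed and the foot sits centred in the arc. I'll measure the jaw travel from the bar and arc points.

Run:
```python
from cell import *
from h import *
p=read_camera("wrist");K=np.array(p["K"],float);R,_=cv2.Rodrigues(np.array(p["rvec"]));t=np.array(p["tvec"]).reshape(3);c=-R.T@t
def tp(px,z):
    n=cv2.fisheye.undistortPoints(np.array(px,float).reshape(-1,1,2),K,np.zeros(4)).reshape(-1,2)
    d=np.c_[n,np.ones(len(n))]@R;return (c+d*((z-c[2])/d[:,2])[:,None])[:,:2]
print("cam",c)
w=tp([(239,288),(257,297),(411,286),(395,296),(322,235),(218,207),(429,206)],.026);print(w.round(4).tolist())
from scipy.optimize import least_squares
f=np.radians(60)
def model(q):
    x,y,a=q;u=np.array([np.cos(a),np.sin(a)]);v=np.array([u[1],-u[0]]);o=np.array([x,y])
    return np.r_[[o+r*(np.cos(f)*u+s*np.sin(f)*v) for s,r in((-1,.041),(-1,.031),(1,.041),(1,.031))],[o+.041*u]]
s=least_squares(lambda q:(model(q)-w[:5]).ravel(),[.539,.182,1.66]);print(s.x,(s.fun*1e3).round(1))
```

```text
cam [0.52814606 0.27352623 0.16264985]
[[0.5005, 0.2051], [0.5082, 0.2018], [0.5713, 0.2124], [0.5653, 0.2074], [0.5326, 0.231], [0.4915, 0.2387], [0.5728, 0.2466]]
[0.53799234 0.18906119 1.67781756] [-0.   0.6  1.4 -0.1 -0.2  0.8 -2.3 -0.   1.  -1.2]
```

The jaw has given way by about 9.5 mm, and a push of about 3 N agrees. I'll add half a millimetre, ease back gently with the jaw so it doesn't fling the bust, then release.

>>> {"fn": "arm_command", "kwargs": {"series": [{"x":0.5,"y":0,"z":0,"rx":0,"ry":0,"rz":0},{"x":0.5,"y":0,"z":0,"rx":0,"ry":0,"rz":0},{"x":0.5,"y":0,"z":0,"rx":0,"ry":0,"rz":0},{"x":0,"y":0,"z":0,"rx":0,"ry":0,"rz":0},{"x":-1,"y":0,"z":0,"rx":0,"ry":0,"rz":0},{"x":-2,"y":0,"z":0,"rx":0,"ry":0,"rz":0},{"x":-3,"y":0,"z":0,"rx":0,"ry":0,"rz":0},{"x":-4,"y":0,"z":0,"rx":0,"ry":0,"rz":0},{"x":-5,"y":0,"z":0,"rx":0,"ry":0,"rz":0},{"x":-5.5,"y":0,"z":0,"rx":0,"ry":0,"rz":0},{"x":-5.5,"y":0,"z":0,"rx":0,"ry":0,"rz":0},{"x":-5.5,"y":0,"z":0,"rx":0,"ry":0,"rz":0}]}}

```text
time: 13.9
tool_pos: [0.5373, 0.1858, 0.0702]
tool_rot: [3.141, 0.0, 1.662]
contact_force: [4.0, -1.7, -0.9]
opening: 0.0598
grip_force: 5.0
```

>>> {"fn": "arm_command", "kwargs": {"series": [{"x":0,"y":0,"z":0,"rx":0,"ry":0,"rz":0},{"x":0,"y":0,"z":0,"rx":0,"ry":0,"rz":0},{"x":0,"y":0,"z":0,"rx":0,"ry":0,"rz":0},{"x":0,"y":0,"z":0,"rx":0,"ry":0,"rz":0},{"x":0,"y":0,"z":0,"rx":0,"ry":0,"rz":0},{"x":0,"y":0,"z":0,"rx":0,"ry":0,"rz":0}], "hand": 80}}

```text
time: 14.5
tool_pos: [0.5371, 0.1858, 0.0702]
tool_rot: [-3.141, 0.0, 1.662]
contact_force: [-0.9, 0.6, -0.6]
opening: 0.0801
grip_force: 0.0
```

Run:
```python
from cell import *
from h import *
s=observe();print(s["time"],s["tool_pos"],s["contact_force"],s["grip_force"],s["opening"])
p=read_camera("wrist");cv2.imwrite("pics/w6.png",p["pixels"])
```

```text
14.5 [0.53711432 0.185807   0.07017673] [-0.9365563   0.56264129 -0.61339602] 0.0 0.08010610244253676
```

View pics/w6.png

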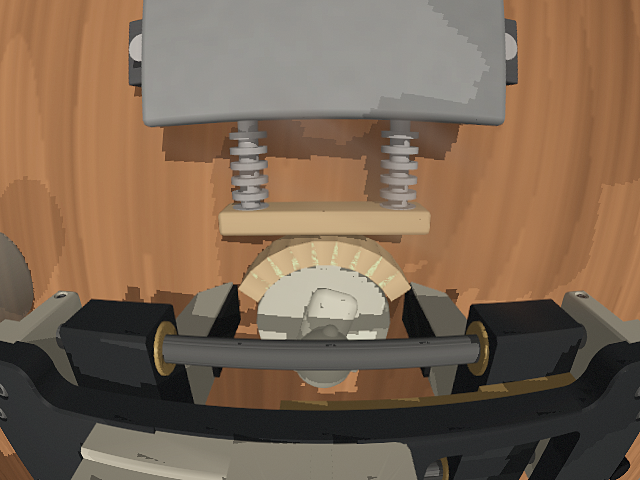

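The bust is released and nested in the arc at (324,280), with about 10 mm of finger clearance on each side. I'll lift straight up.

>>> {"fn": "arm_command", "kwargs": {"series": [{"x":0,"y":0,"z":-10,"rx":0,"ry":0,"rz":0},{"x":0,"y":0,"z":-30,"rx":0,"ry":0,"rz":0},{"x":0,"y":0,"z":-60,"rx":0,"ry":0,"rz":0},{"x":0,"y":0,"z":-90,"rx":0,"ry":0,"rz":0},{"x":0,"y":0,"z":-120,"rx":0,"ry":0,"rz":0},{"x":-60,"y":0,"z":-150,"rx":0,"ry":0,"rz":0},{"x":-100,"y":0,"z":-170,"rx":0,"ry":0,"rz":0},{"x":-100,"y":0,"z":-170,"rx":0,"ry":0,"rz":0},{"x":-100,"y":0,"z":-170,"rx":0,"ry":0,"rz":0}]}}

```text
time: 15.45
tool_pos: [0.5468, 0.0848, 0.2418]
tool_rot: [3.139, 0.0, 1.659]
contact_force: [0.6, -0.1, -0.0]
opening: 0.08
grip_force: 0.0
```

Run:
```python
from cell import *
from h import *
s=observe();print(s["time"],s["tool_pos"])
for n in("wrist","side"):
    p=read_camera(n);cv2.imwrite(f"pics/{n}7.png",p["pixels"])
    for q in("bust_b","jaw_seat","jar","paint_bottle"):
        for d in mark_of(p,q):print(n,q,np.round(d["point"],4),round(d["confidence"],2))
```

```text
15.45 [0.5468116  0.08477066 0.24179537]
wrist bust_b [ 5.415e-01  1.876e-01 -4.000e-04] 0.92
wrist bust_b [ 0.5624 -0.0492 -0.0035] 0.66
wrist jar [0.3266 0.1765 0.002 ] 0.68
wrist paint_bottle [0.7393 0.0982 0.0044] 0.69
side bust_b [ 0.4489 -0.0647 -0.0025] 0.9
side bust_b [ 0.7689 -0.0645  0.0034] 0.74
side bust_b [ 0.6495 -0.2139 -0.0021] 0.71
side bust_b [ 5.569e-01 -4.560e-02  1.000e-04] 0.69
side bust_b [ 0.5401  0.1834 -0.0027] 0.67
side jaw_seat [0.5403 0.1875 0.0021] 0.63
side jar [0.3282 0.1793 0.0031] 0.72
side paint_bottle [ 0.7438  0.0911 -0.0046] 0.64
```

View pics/side7.png

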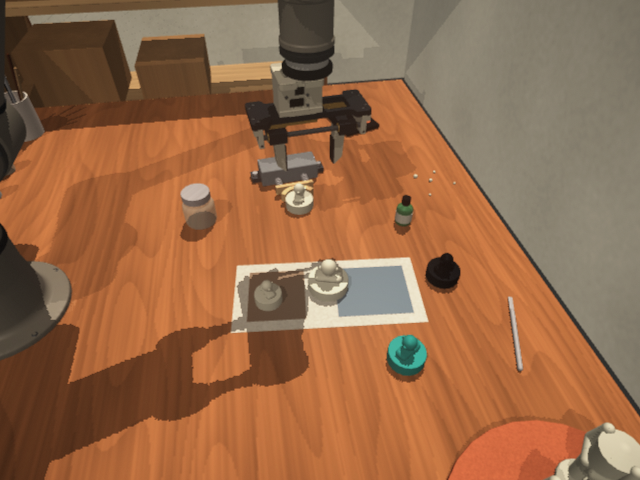

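The bust stands nested in the jaw at (298,200). The other two busts, the bottle and the jar are where they were.

```bash
python3 -c "
from cell import *
print(hand_in())"
```

```text
the job is handed in; nothing more can be done
None
```

I slid bust_b into the jaw on a 5 N grip, pressed the jaw back about 1 cm (about 3 N at the wrist), then let go and left it nested; the other two busts, the bottle and the jar stayed put, and the job was handed in at about 15.5 s.

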